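# Bring the rimmed well under the sampling needle and dip it

### The job

On the lab bench, slide the aluminium specimen carrier (the plate with a grip bar), without lifting it off the bench, until the well with the square raised rim is under the needle of the stand. Then gently press the plunger cap on the stand's head fully down, so that the needle dips right into that well, hold it there for a moment and let it spring back up; the needle can be clamped a little left or right of the head's centre, so if the cap stops short do not force it, but shift the carrier a few millimetres sideways and try again. Leave the carrier lying there under the needle and the other things on the bench undisturbed.

Things in the scene. Friction and masses are not known exactly. Their poses are not given: they have to be found in the camera images.
- carrier: loose specimen carrier of bare aluminium, flat on the bench: plate 140 (its x) x 90 (its y) x 14 mm, 0.4 kg, origin at the centre of its underside. Three like round wells, 9 mm across, 11 mm deep, at (x, y) = (45, 24), (45, -24) and (8, 24) mm; only the one at (45, 24) has a raised square rim (24 mm outside, 16 mm inside, 2 mm high)
- grip (a point): middle of the carrier's grip bar, 44 mm long (carrier's x), 14 mm thick (its y), standing from 14 to 44 mm above the carrier's underside; this point lies at x -45, y 0, z 29 mm of the carrier. Pinch it across y from above
- spot (a point): centre of the mouth of the square-rimmed well of the carrier, 14 mm above the carrier's underside
- stand: fixed white needle stand; origin on the bench right under its head's centre, x away from the robot, y left, z up. Foot at x 30 to 190, y 60 to 200 mm, 22 mm high; column 205 mm tall at (110, 130) mm; a boom from it, 130 to 160 mm up, carries the head, 44 x 50 mm, 90 to 170 mm up
- bar (a point): middle of the underside of the steel cross bar (46 mm along the stand's y) under the head, 73 mm up. A clamp on it holds the upright needle, 4 mm thick, round tip 20 mm above the bench when up. Needle is at the stand's x = 0 but anywhere up to 6 mm to either side of this point along the stand's y: differs every time, not reported, to be seen or felt
- cap_top (a point): centre of the top face of the black plunger cap (30 mm across) on top of the head, 199 mm above the bench when up; pressing it drives the needle straight down
- plunger (a joint): how far the sprung plunger is pressed, m: 0 up, 0.015 fully down (needle tip then 5 mm above the bench, some 9 mm deep in a well). The spring takes about 2 N at first and 6 N when fully down. If the needle lands on the carrier's plate or rim instead of in a well, it stops hard at about 0.006 or 0.004
- tube_rack: white rack 70 x 160 x 60 mm holding eight capped tubes (90 mm tall in all); bystander, origin at centre of its underside
- jar: amber jar, 60 mm across, 85 mm tall; bystander, origin at centre of its underside
- beaker: glass beaker, 66 mm across, 80 mm tall; bystander, origin at centre of its underside
- dish: closed flat culture dish, 90 mm across, 15 mm tall; bystander, origin at centre of its underside
- spatula: steel spatula lying on the bench, 180 mm long; bystander
- tip_box: grey pipette-tip box 90 x 125 x 60 mm; bystander, origin at centre of its underside
- slide_box: cardboard slide box 90 x 80 x 32 mm; bystander, origin at centre of its underside
There are look-alikes about, which are no part of the job. Leave any purple look-alike of the carrier alone.

How it is judged (in metres and radians):
On the way, in this order (a step that is already met when the one before it is completed fails the run):
1. the square-rimmed well has been slid under the stand's head, plunger still up (horizontal distance between spot and cap_top below 0.012 m and height (world z) of carrier below 0.003 m and value of joint plunger below 0.003 m), for 0.2 s.
2. the plunger is pressed fully down with the needle in the square-rimmed well (horizontal distance between spot and cap_top below 0.012 m and value of joint plunger above 0.0125 m), for 0.2 s.
At the end, for the whole second after the job is handed in: The plunger has been pressed to at least 12.5 mm for 0.2 s with the needle in the square-rimmed well and is back up (within 3 mm); that well is still within 12 mm (level) of the cap's axis, and the carrier lies flat and at rest on the bench (all of step 1 and angle between carrier's own z axis and vertical below 0.05 rad and linear speed of carrier below 0.01 m/s); the robot touches nothing.
It fails at once if the carrier is lifted off the bench (more than 12 mm) (height (world z) of carrier above 0.012 m).
It fails at once if the needle is forced against the carrier (more than 45 N) (contact force between stand and carrier above 45 N).
It fails at once if a bystander is shifted by more than 20 mm (distance of any of tube_rack, jar, beaker, dish, spatula, tip_box, slide_box from where it was at the start of the episode above 0.02 m).
It also fails if it takes over 72 s, if anything falls off the work surface, if the arm or the gripper's body presses on something with over 40 N, if the wrist force passes 120 N, or if a joint passes its speed limit or range.

### The arm

A 6-joint arm with a two-finger parallel gripper is mounted at the origin on the work surface. World frame = base frame: x ahead of the robot, y to its left, z up, the work surface at z = 0. Lengths are in m, angles in degrees, forces in N, time in s.
With the tool pointing down it reaches from about 0.3 to 0.75 m from the base axis. Payload 8.5 kg.
Tool frame: the origin (TCP) lies midway between the tips of the shut fingers; the grasp point (between the pads) lies 19 mm behind it (env.grasp_offset is the distance from the TCP to the grasp point, in m); z points along the fingers, y is the line along which they close (so a half turn about z gives the same grasp; the last joint's range is limited). The gripper opens to 85 mm and grips with 20 to 120 N. Pads are 22 mm wide; open, the fingers measure 114 mm over their backs; the gripper's body (76 mm by 85 mm) begins 54 mm behind the grasp point. The pads swing forward as they close: fully open they stand 13 mm farther back than shut.
Start: joints at [-76.278, 21.807, 74.336, -0, 83.858, -12.336], TCP at [0.242, -0.494, 0.231] pointing down, gripper open.
Joint ranges: [-178.18, 178.18], [-50.72, 133.34], [12.68, 142.11], [-81.47, 261.47], [9.98, 163.14], [-165.26, 165.26]. Speed limits (degrees/s): [136.94, 136.94, 180, 180, 180, 180].

### API

Orientations are given as a 3x3 rotation matrix whose columns are the frame's x, y, z axes.
In Python, from rig import env gives the robot as it stands.
- The arm moves only by the tool servo_tool, never from a script. Its argument "deltas" is text: rows parted by semicolons, each of 7 numbers parted by spaces: the opening, from 0 (shut) to 1 (fully open), then the shift along the tool's x, y, z in mm, then the turn, a rotation vector about the tool's x, y, z in rad. A call has 1 to 8 rows; each row shifts and turns the commanded pose from where the row before left it, along the tool's axes as they then stand; what a row does not reach is not made up. A row lasts 1/12 s, in which the tool goes at most 41.7 mm and 7.16 degrees, less where a joint would pass 70% of its speed; a pose out of reach is approached as far as the arm can. A call is refused whole if a number of a shift passes 41.7 or a number of a turn 0.125, either way. A call with a gripper value outside its range is refused whole. The fingers move at their own pace and stop on an object; "newtons" is the grip in N (left out, the last holds). Time passes only in rows, so rows that do not move let the fingers close. It gives the time, the measured TCP pose, the force, the opening and the grip force at its end, in the units of the state.
- env.observe(): the state, without advancing time (a new reading comes with each control period).
- env.get_image(name): name is "side" or "top"; returns a dict with "img" (420x560x3 uint8, red, green, blue), "depth" (420x560 float32, m along the optical axis (not along the pixel's ray), 0 where there is no reading), "camera_matrix" (3x3 intrinsics, pixels), "D" ([k1, k2, p1, p2, k3] as OpenCV has them; the pictures are not rectified), "world_to_cam" (4x4, takes a point from world to camera coordinates). Camera axes: x right, y down, z forward; pixel columns grow to the right and rows downward; lengths in m; the calibration is good to about 2 mm. A picture is of the moment at which its call begins.
- env.close_job(): hands the job in; it is judged then, once.
Trained networks look in a picture, given as the dict that the camera call returned (one of the last four; its "shot" number tells which), for a name from the list of things; names that differ only in an ending like _2 or _b are one class to them, and where a whole thing is asked for, a point or a joint stands for the part that bears it (a point fixed in the world has none). Each returns a list of dicts, best first, with "conf" (0 to 1); they miss things now and then, are a little off and sometimes report something else, mostly with a low value. They report only what shows in the picture. A call takes as long as a camera call. They do not tell look-alikes from the thing itself.
- env.spot_in(name, picture): "bbox" ([centre column, centre row, width, height] in pixels, round what is visible of it).
- env.spot_point(name, picture): "uv" ([column, row] in pixels: a listed point, or the origin of a listed thing).
The state is a dict: "time_s": time; "q": joint angles; "qvel": joint speeds; "joint_efforts": joint torques, N m; "position": TCP position; "tool_rot": TCP orientation; "ft_force": force on the tool from outside, world axes, zero at the start; "wrist_torque": the same for the moment, N m; "grip_width": finger opening in m; "gripper_force": force on a finger pad.
Only numpy, scipy, OpenCV 4.12 (cv2) and the standard library are available. Lean on these libraries where they do the work, as an engineer would, in place of code of your own. Each camera call takes 0.05 s, during which the arm holds its last target. There are 200 camera calls.

## Working session

There is one attempt and no reset: what is moved stays moved. The work goes in short steps, Python scripts to look and compute and a tool call to move; the robot and the scene stay as the last step left them, time stands still between calls to the robot, and variables do not carry over. Pictures are saved under pics/ and viewed, at most 10 in all, crops included, and the job is handed in when it is done.

Besides the shell and the picture viewer there is one more tool, called by a JSON object that holds its "op" and its "data". servo_tool: Moves the arm, as the interface text tells. Its arguments: {"type":"object","properties":{"deltas":{"type":"string"},"newtons":{"type":"number"}},"required":["deltas"]}

```bash
mkdir -p pics; ls; cat > h.py <<'E'
import numpy as np,cv2
from rig import env
def und(p,uv):
    return cv2.undistortPoints(np.array([[uv]],float),p["camera_matrix"],np.array(p["D"],float))[0,0]
def onz(p,uv,z):
    n=und(p,uv);T=np.array(p["world_to_cam"]);R,t=T[:3,:3],T[:3,3]
    d=R.T@np.array([n[0],n[1],1]);c=-R.T@t
    return c+d*(z-c[2])/d[2]
def proj(p,X):
    T=np.array(p["world_to_cam"]);
    return cv2.projectPoints(np.array([X],float),cv2.Rodrigues(T[:3,:3])[0],T[:3,3],p["camera_matrix"],np.array(p["D"],float))[0][0,0]
def tri(p1,u1,p2,u2):
    P=[np.array(p["world_to_cam"])[:3] for p in(p1,p2)]
    X=cv2.triangulatePoints(P[0],P[1],und(p1,u1).reshape(2,1),und(p2,u2).reshape(2,1))[:,0]
    return X[:3]/X[3]
def dep(p,uv):
    z=p["depth"][int(round(uv[1])),int(round(uv[0]))];n=und(p,uv);T=np.array(p["world_to_cam"])
    return T[:3,:3].T@(np.array([n[0]*z,n[1]*z,z])-T[:3,3])
def save(p,name,crop=None,s=1):
    im=p["img"][:,:,::-1]
    if crop: im=im[crop[1]:crop[3],crop[0]:crop[2]]
    cv2.imwrite("pics/"+name,cv2.resize(im,None,fx=s,fy=s,interpolation=cv2.INTER_CUBIC))
E
cat > a.py <<'E'
from h import *
np.set_printoptions(precision=3,suppress=True)
P={n:env.get_image(n) for n in("top","side")}
for n,p in P.items(): save(p,n+"0.png",s=1.42)
Z=dict(grip=.029,spot=.014,carrier=0,bar=.073,cap_top=.199,stand=0,tube_rack=0,jar=0,beaker=0,dish=0,spatula=0,tip_box=0,slide_box=0)
for k in Z:
    for n,p in P.items():
        for r in env.spot_point(k,p)[:3]: print(k,n,np.array(r["uv"]),round(r["conf"],2),onz(p,r["uv"],Z[k]),dep(p,r["uv"]))
E
python3 a.py
```

```text
pics
grip top [291.6 302.8] 0.87 [ 0.304 -0.039  0.029] [ 0.306 -0.038  0.048]
grip top [331.3 243.7] 0.85 [ 0.481 -0.158  0.029] [ 0.481 -0.156  0.045]
grip side [352.2 210.6] 0.97 [ 0.309 -0.036  0.029] [ 0.309 -0.036  0.029]
grip side [300.6 180.5] 0.86 [ 0.481 -0.158  0.029] [ 0.481 -0.145  0.043]
grip side [245.4 220.6] 0.33 [0.653 0.023 0.029] [0.657 0.006 0.005]
spot top [324.  207.6] 0.72 [ 0.591 -0.138  0.014] [ 0.591 -0.138  0.015]
spot top [304.9 275. ] 0.59 [ 0.386 -0.08   0.014] [ 0.386 -0.079  0.017]
spot side [272.3 185.6] 0.92 [ 0.578 -0.142  0.014] [ 0.579 -0.144  0.012]
spot side [331.8 195.7] 0.83 [ 0.373 -0.108  0.014] [ 0.372 -0.11   0.011]
carrier top [303.9 289. ] 0.97 [ 0.342 -0.078  0.   ] [ 0.344 -0.077  0.013]
carrier side [343.9 206.8] 0.78 [ 0.331 -0.073  0.   ] [ 0.332 -0.068  0.006]
carrier side [288.5 188.4] 0.62 [ 0.522 -0.144  0.   ] [ 0.522 -0.135  0.011]
bar side [239.3 206.9] 0.58 [0.672 0.002 0.073] [0.665 0.031 0.111]
cap_top top [275.5 172.1] 0.62 [0.671 0.012 0.199] [0.671 0.012 0.2  ]
cap_top side [237.7 182.4] 0.64 [0.665 0.009 0.199] [0.665
[... 1107 characters left out ...]
0.  ] [0.42  0.139 0.015]
dish side [319.  262.2] 0.74 [0.414 0.147 0.   ] [0.415 0.156 0.015]
spatula top [406.  266.5] 0.74 [ 0.411 -0.393  0.   ] [ 0.412 -0.388  0.018]
spatula side [317.3 141.1] 0.72 [ 0.423 -0.387  0.   ] [ 0.423 -0.383  0.004]
tip_box top [125.6 210.2] 0.77 [0.58  0.473 0.   ] [0.576 0.453 0.065]
tip_box top [181.8 230.2] 0.51 [0.52  0.298 0.   ] [0.518 0.286 0.064]
tip_box side [254.  365.1] 0.74 [0.583 0.466 0.   ] [0.578 0.484 0.06 ]
tip_box side [222.  185.7] 0.17 [ 0.757 -0.144  0.   ] [ 0.751 -0.124  0.024]
slide_box top [411.9 182.4] 0.89 [ 0.672 -0.415  0.   ] [ 0.667 -0.403  0.04 ]
slide_box side [252.3 134.4] 0.96 [ 0.676 -0.412  0.   ] [ 0.671 -0.378  0.032]
```

View pics/top0.png

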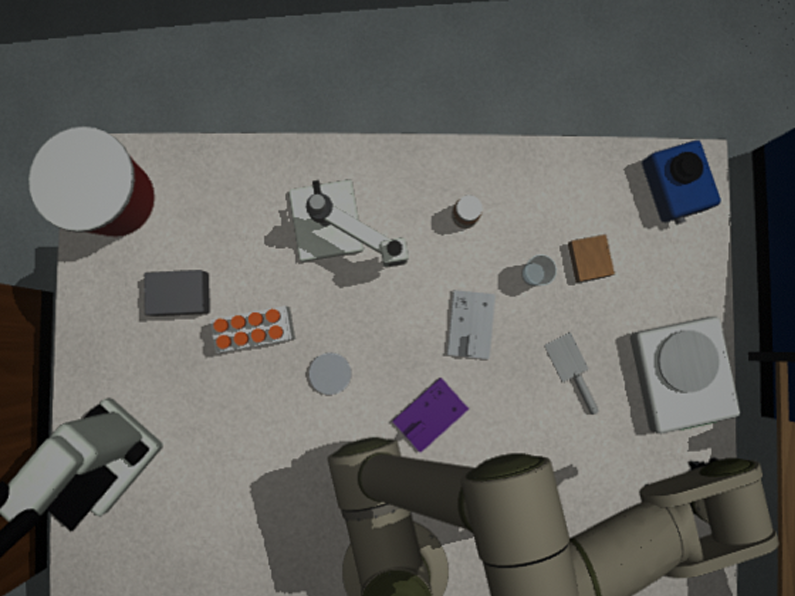

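View pics/side0.png

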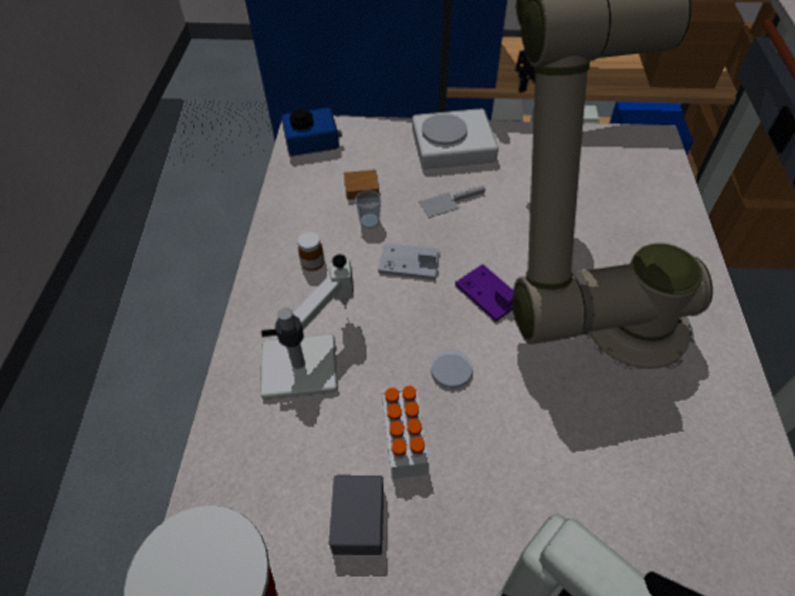

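```bash
cat > b.py <<'E'
from h import *
np.set_printoptions(precision=4,suppress=True)
t,s=env.get_image("top"),env.get_image("side")
save(t,"top1.png",(200,120,360,260),5)
save(s,"side1.png",(180,160,320,280),5)
# carrier footprint by height from depth
v,u=np.mgrid[190:262,300:356]
pts=np.array([dep(t,(a,b)) for a,b in zip(u.ravel(),v.ravel())])
for lo,hi in((.008,.022),(.03,.055)):
    m=(pts[:,2]>lo)&(pts[:,2]<hi)
    q=pts[m]; r=cv2.minAreaRect((q[:,:2]*1000).astype(np.float32)); print(m.sum(),q.mean(0),r,np.median(q[:,2]))
v,u=np.mgrid[130:185,205:290]
q=np.array([dep(t,(a,b)) for a,b in zip(u.ravel(),v.ravel())])
for lo,hi in((.19,.203),(.203,.215),(.165,.175),(.012,.03)):
    m=(q[:,2]>lo)&(q[:,2]<hi);k=q[m]
    if m.sum()>3: print(lo,m.sum(),k.mean(0),cv2.minAreaRect((k[:,:2]*1000).astype(np.float32)))
E
python3 b.py
```

```text
1239 [ 0.5308 -0.1619  0.0143] ((529.599853515625, -133.3384552001953), (171.83860778808594, 184.37603759765625), 77.66370391845703) 0.014300703739786228
74 [ 0.483  -0.1572  0.0437] ((482.7719421386719, -157.7435302734375), (13.769379615783691, 42.670570373535156), 83.82292175292969) 0.043917413309032594
0.19 118 [0.6865 0.0432 0.1989] ((708.69775390625, 80.2874984741211), (199.1302490234375, 28.646467208862305), 59.80278015136719)
0.203 80 [0.7445 0.1426 0.2057] ((709.05224609375, 86.99091339111328), (184.677978515625, 27.623735427856445), 57.168697357177734)
0.165 292 [0.6959 0.0624 0.1689] ((705.77197265625, 78.34637451171875), (226.75962829589844, 57.48551940917969), 61.10190200805664)
0.012 1632 [0.7427 0.1578 0.0218] ((752.0281982421875, 153.59024047851562), (161.78408813476562, 140.57362365722656), 9.662243843078613)
```

View pics/top1.png

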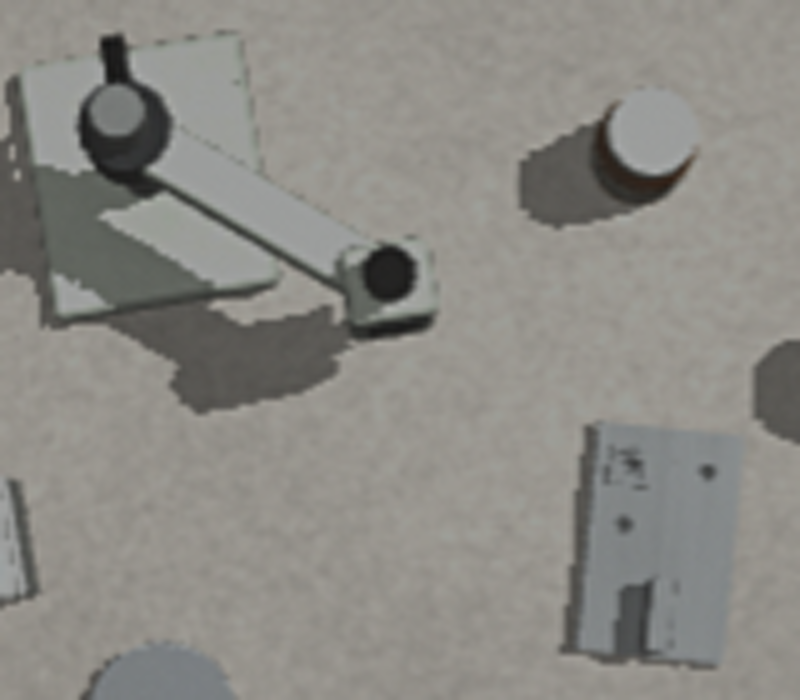

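View pics/side1.png

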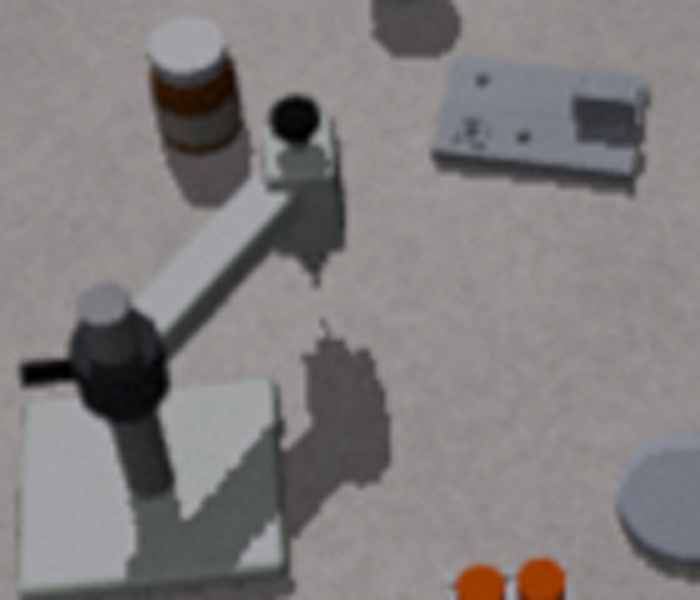

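```bash
cat > c.py <<'E'
from h import *
np.set_printoptions(precision=4,suppress=True)
t,s=env.get_image("top"),env.get_image("side")
f=lambda p,x,y,z,o:onz(p,(x/5+o[0],y/5+o[1]),z)
ot,os_=(200,120),(180,160)
for nm,a,b,z in(("sq",(628,465),(472,133),.015),("w2",(707,470),(483,79),.014),("w3",(624,523),(524,136),.014)):
    print(nm,f(t,*a,z,ot),f(s,*b,z,os_))
v,u=np.mgrid[195:258,308:352]
q=np.array([dep(t,(a,b)) for a,b in zip(u.ravel(),v.ravel())])
m=(q[:,2]>.009)&(q[:,2]<.02)&(q[:,0]<.615)&(q[:,1]<-.09)
print(cv2.minAreaRect((q[m][:,:2]*1000).astype(np.float32)))
print("cap",f(t,390,274,.199,ot),f(s,295,119,.199,os_))
v,u=np.mgrid[165:185,262:292]
q=np.array([dep(t,(a,b)) for a,b in zip(u.ravel(),v.ravel())])
m=(q[:,2]>.19)&(q[:,2]<.21)
print("capdep",m.sum(),q[m].mean(0),cv2.minAreaRect((q[m][:,:2]*1000).astype(np.float32)))
print("tip",f(s,317,285,.02,os_),"shadow",f(s,322,322,0,os_))
for n,p in(("t",t),("s",s)):
    T=np.array(p["world_to_cam"]);print(n,-T[:3,:3].T@T[:3,3])
o=env.observe();print(o["position"],o["tool_rot"],env.grasp_offset,o["grip_width"],o["ft_force"])
save(s,"side2.png",(225,165,275,235),8)
E
python3 c.py
```

```text
sq [ 0.5741 -0.1426  0.015 ] [ 0.5708 -0.137   0.015 ]
w2 [ 0.5714 -0.1911  0.014 ] [ 0.5665 -0.1883  0.014 ]
w3 [ 0.5388 -0.1402  0.014 ] [ 0.5346 -0.137   0.014 ]
((529.2646484375, -150.4663848876953), (115.12691497802734, 140.11538696289062), 84.78277587890625)
cap [0.6638 0.0055 0.199 ] [0.6606 0.0137 0.199 ]
capdep 95 [0.6653 0.0062 0.1989] ((665.8682861328125, 5.472770690917969), (27.334287643432617, 26.858741760253906), 0.4381823241710663)
tip [0.6627 0.0027 0.02  ] shadow [0.6591 0.0179 0.    ]
t [0.4762 0.0212 1.4836]
s [0.484  0.817  1.1411]
[ 0.2416 -0.4941  0.2313] [[ 0.8983  0.4393 -0.    ]
 [ 0.4393 -0.8983  0.    ]
 [-0.     -0.     -1.    ]] 0.0187 0.08546203622626271 [-0.1251  0.771  -0.0616]
```

View pics/side2.png

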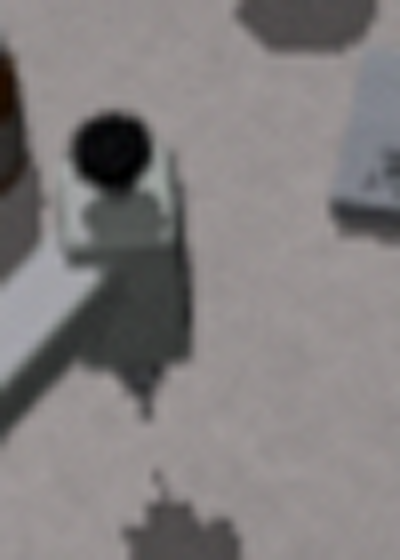

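{"op": "servo_tool", "data": {"deltas": "0.6 0 0 0 0 0 0.1064; 0.6 0 0 0 0 0 0.1064; 0.6 0 0 0 0 0 0.1064; 0.6 0 0 0 0 0 0.1064; 0.6 0 0 0 0 0 0.1064; 0.6 18 -29 0 0 0 0; 0.6 18 -29 0 0 0 0; 0.6 18 -29 0 0 0 0", "newtons": 30}}

```text
time_s: 2.27
position: [0.3025, -0.4106, 0.2311]
tool_rot: [[0.997, -0.078, -0.0], [-0.078, -0.997, 0.0], [-0.0, -0.0, -1.0]]
ft_force: [0.6, 0.7, -0.8]
grip_width: 0.0511
gripper_force: 0.0
```

{"op": "servo_tool", "data": {"deltas": "0.6 18 -29 0 0 0 0; 0.6 18 -29 0 0 0 0; 0.6 18 -29 0 0 0 0; 0.6 18 -29 0 0 0 0; 0.6 18 -29 0 0 0 0; 0.6 18 -29 0 0 0 0; 0.6 18 -29 0 0 0 0; 0.6 18 -29 0 0 0 0"}}

```text
time_s: 2.93
position: [0.4644, -0.1898, 0.2315]
tool_rot: [[0.997, -0.077, 0.0], [-0.077, -0.997, -0.0], [0.0, 0.0, -1.0]]
ft_force: [0.4, -0.2, 0.2]
grip_width: 0.0511
gripper_force: 0.0
```

{"op": "servo_tool", "data": {"deltas": "0.6 18 -29 0 0 0 0; 0.6 0 0 0 0 0 0; 0.6 0 0 0 0 0 0"}}

```text
time_s: 3.18
position: [0.4843, -0.1626, 0.2313]
tool_rot: [[0.997, -0.074, -0.0], [-0.074, -0.997, -0.0], [-0.0, 0.0, -1.0]]
ft_force: [-0.5, 0.7, 1.2]
grip_width: 0.0513
gripper_force: 0.0
```

{"op": "servo_tool", "data": {"deltas": "0.6 -2 -5 30 0 0 0; 0.6 0 0 40 0 0 0; 0.6 0 0 40 0 0 0; 0.6 0 0 40 0 0 0; 0.6 0 0 25 0 0 0; 0.6 0 0 15 0 0 0; 0.6 0 0 10 0 0 0; 0.6 0 0 0 0 0 0"}}

```text
time_s: 3.85
position: [0.4808, -0.1593, 0.0295]
tool_rot: [[0.997, -0.079, -0.003], [-0.079, -0.997, 0.002], [-0.004, -0.002, -1.0]]
ft_force: [0.2, 0.4, 0.2]
grip_width: 0.0511
gripper_force: 0.0
```

```bash
python3 -c "
from h import *
p=env.get_image('side');save(p,'side3.png',(255,150,345,220),8)
print(env.observe()['position'],env.observe()['ft_force'])"
```

```text
[ 0.4814329  -0.15948508  0.03076706] [ 0.56562281 -0.778631    0.3771418 ]
```

View pics/side3.png

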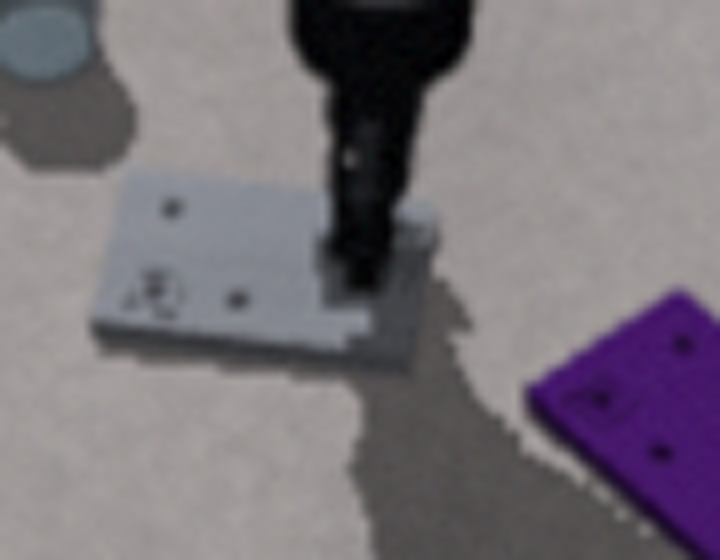

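The side view shows the fingers straddling the grip bar (around pixel 360,250 in the crop), with the carrier undisturbed. Next I'll go down slightly and close.

{"op": "servo_tool", "data": {"deltas": "0.6 1 -1 9 0 0 0; 0.3 0 0 0 0 0 0; 0.1 0 0 0 0 0 0; 0 0 0 0 0 0 0; 0 0 0 0 0 0 0; 0 0 0 0 0 0 0; 0 0 0 0 0 0 0; 0 0 0 0 0 0 0", "newtons": 30}}

```text
time_s: 4.57
position: [0.4834, -0.1578, 0.0229]
tool_rot: [[0.997, -0.077, 0.001], [-0.077, -0.997, -0.0], [0.001, 0.0, -1.0]]
ft_force: [-0.7, 0.9, 5.9]
grip_width: 0.0134
gripper_force: 30.6
```

{"op": "servo_tool", "data": {"deltas": "0 0 0 -1 0 0 0; 0 5 -9 0 0 0 0; 0 7 -13 0 0 0 0; 0 7 -13 0 0 0 0; 0 7 -13 0 0 0 0; 0 7 -13 0 0 0 0; 0 7 -13 0 0 0 0; 0 7 -13 0 0 0 0"}}

```text
time_s: 5.23
position: [0.537, -0.0735, 0.0229]
tool_rot: [[0.997, -0.077, -0.001], [-0.077, -0.997, 0.0], [-0.001, -0.0, -1.0]]
ft_force: [-0.7, -1.2, -2.5]
grip_width: 0.0133
gripper_force: 29.7
```

{"op": "servo_tool", "data": {"deltas": "0 7 -13 0 0 0 0; 0 7 -13 0 0 0 0; 0 7 -13 0 0 0 0; 0 7 -13 0 0 0 0; 0 5 -10 0 0 0 0; 0 0 0 0 0 0 0; 0 0 0 0 0 0 0"}}

```text
time_s: 5.82
position: [0.5744, -0.0146, 0.023]
tool_rot: [[0.997, -0.076, -0.0], [-0.076, -0.997, 0.0], [-0.0, -0.0, -1.0]]
ft_force: [-0.4, 0.7, -4.2]
grip_width: 0.0133
gripper_force: 29.6
```

```bash
cat > d.py <<'E'
from h import *
import sys
np.set_printoptions(precision=4,suppress=True)
t,s=env.get_image("top"),env.get_image("side")
o=env.observe();print(o["position"],o["ft_force"],o["grip_width"])
for k,z in(("spot",.014),("grip",.029),("cap_top",.199)):
  for n,p in(("t",t),("s",s)):
    for r in env.spot_point(k,p)[:3]: print(k,n,np.array(r["uv"]),round(r["conf"],2),onz(p,r["uv"],z))
a=cv2.resize(t["img"][150:260,240:320],None,fx=5,fy=5,interpolation=cv2.INTER_CUBIC)
b=cv2.resize(s["img"][160:270,220:300],None,fx=5,fy=5,interpolation=cv2.INTER_CUBIC)
cv2.imwrite("pics/%s.png"%sys.argv[1],np.hstack([a,b])[:,:,::-1])
E
python3 d.py both4
```

```text
[ 0.5741 -0.0154  0.0231] [ 0.4284  0.544  -3.838 ] 0.013565306511382972
spot t [306.8 278.1] 0.88 [ 0.3765 -0.0854  0.014 ]
spot t [279.3 181.8] 0.64 [ 0.6692 -0.0009  0.014 ]
spot s [243.2 218.5] 0.9 [0.6636 0.0044 0.014 ]
grip t [294.1 304.6] 0.83 [ 0.2987 -0.0465  0.029 ]
grip t [376.4 191.4] 0.5 [ 0.64   -0.2964  0.029 ]
grip s [270.8 208.5] 0.7 [ 0.5751 -0.0302  0.029 ]
grip s [240.6 207.6] 0.66 [ 0.6748 -0.0286  0.029 ]
grip s [351.9 210.6] 0.56 [ 0.3097 -0.0359  0.029 ]
cap_top t [276.9 173.5] 0.46 [0.6672 0.0084 0.199 ]
cap_top s [238. 184.] 0.45 [0.6635 0.0146 0.199 ]
cap_top s [270.2 211.6] 0.24 [0.562  0.1102 0.199 ]
```

View pics/both4.png

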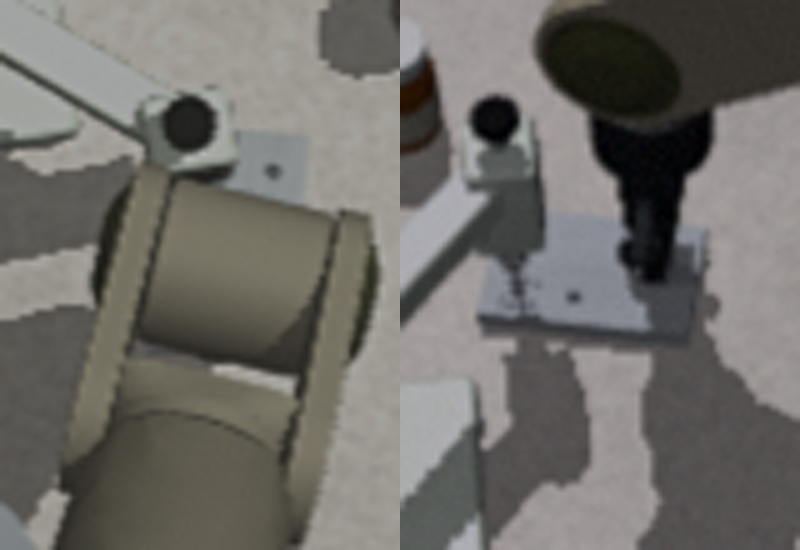

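The side view shows the square rim right under the needle (crop 518,290). I'll release and lift.

{"op": "servo_tool", "data": {"deltas": "0.1 0 0 0 0 0 0; 0.3 0 0 0 0 0 0; 0.5 0 0 0 0 0 0; 0.5 0 0 0 0 0 0; 0.5 0 0 0 0 0 0; 0.5 0 0 -10 0 0 0; 0.5 0 0 -20 0 0 0; 0.5 -5 0 -35 0 0 0"}}

```text
time_s: 6.88
position: [0.5686, -0.0148, 0.0873]
tool_rot: [[0.997, -0.077, -0.005], [-0.077, -0.997, 0.001], [-0.005, -0.001, -1.0]]
ft_force: [0.4, -0.0, 0.0]
grip_width: 0.0425
gripper_force: 0.0
```

{"op": "servo_tool", "data": {"deltas": "0.3 -5 0 -40 0 0 0; 0 -5 0 -40 0 0 0; 0 0 0 -40 0 0 0; 0 0 0 -40 0 0 0; 0 0 0 -10 0 0 0; 0 0 0 0 0 0 0; 0 0 0 0 0 0 0; 0 0 0 0 0 0 0"}}

```text
time_s: 7.55
position: [0.559, -0.014, 0.2573]
tool_rot: [[0.997, -0.077, -0.002], [-0.077, -0.997, 0.001], [-0.002, -0.0, -1.0]]
ft_force: [-0.9, 0.7, -0.3]
grip_width: 0.0003
gripper_force: 0.0
```

```bash
python3 d.py both5; python3 -c "
from h import *
s=env.get_image('side')
for r in env.spot_point('spot',s)[:2]: print(r)
for r in env.spot_point('bar',s)[:2]: print(r)
print(env.observe()['tool_rot'])"
```

```text
[ 0.5591 -0.0141  0.257 ] [ 1.1382 -0.224   0.8733] -0.00024096880244174853
spot t [306.4 277.5] 0.63 [ 0.3783 -0.0842  0.014 ]
spot t [276.3 179.7] 0.43 [0.6756 0.0083 0.014 ]
spot s [243.6 219.1] 0.94 [0.662  0.0067 0.014 ]
spot s [334.  199.1] 0.86 [ 0.3656 -0.0931  0.014 ]
grip t [292.4 306.2] 0.78 [ 0.2939 -0.0415  0.029 ]
grip t [279.4 183. ] 0.49 [ 0.6635 -0.001   0.029 ]
grip s [352.9 210.5] 0.91 [ 0.3064 -0.0365  0.029 ]
grip s [270.  211.3] 0.88 [ 0.5768 -0.0186  0.029 ]
cap_top t [278.3 172.9] 0.39 [0.6689 0.0047 0.199 ]
cap_top s [253.  131.9] 0.62 [ 0.6418 -0.2094  0.199 ]
cap_top s [234.3 180.4] 0.6 [0.676  0.0013 0.199 ]
{'uv': [329.2, 199.6], 'conf': 0.75}
{'uv': [239.6, 221.0], 'conf': 0.59}
{'uv': [241.3, 207.5], 'conf': 0.69}
[[ 9.97024559e-01 -7.70844663e-02 -1.15379822e-04]
 [-7.70844654e-02 -9.97024566e-01  1.19077366e-05]
 [-1.15954419e-04 -2.97831391e-06 -9.99999993e-01]]
```

View pics/both5.png

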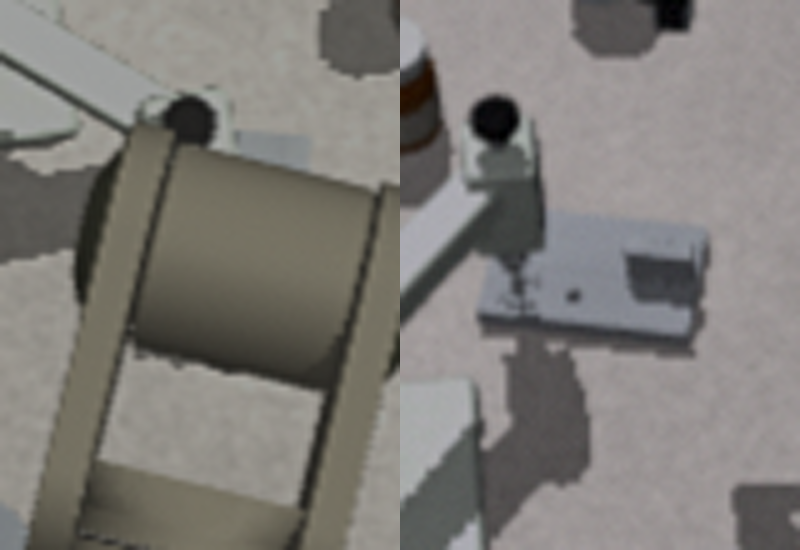

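The carrier stayed put with the rim under the needle. I'll move over the cap and press gently.

{"op": "servo_tool", "data": {"deltas": "0 26 -7 0 0 0 0; 0 26 -7 0 0 0 0; 0 26 -7 0 0 0 0; 0 26 -7 0 0 0 0; 0 0 0 25 0 0 0; 0 0 0 25 0 0 0; 0 0 0 0 0 0 0; 0 0 0 0 0 0 0"}}

```text
time_s: 8.77
position: [0.665, 0.0058, 0.2077]
tool_rot: [[0.997, -0.077, -0.003], [-0.077, -0.997, 0.0], [-0.003, -0.0, -1.0]]
ft_force: [1.1, 0.3, 0.4]
grip_width: -0.0
gripper_force: 0.0
```

{"op": "servo_tool", "data": {"deltas": "0 0 0 3 0 0 0; 0 0 0 3 0 0 0; 0 0 0 3 0 0 0; 0 0 0 2 0 0 0; 0 0 0 0 0 0 0; 0 0 0 0 0 0 0"}}

```text
time_s: 9.27
position: [0.6655, 0.0057, 0.1977]
tool_rot: [[0.997, -0.077, 0.001], [-0.077, -0.997, -0.0], [0.001, 0.0, -1.0]]
ft_force: [0.4, -0.7, 0.9]
grip_width: -0.0005
gripper_force: 0.6
```

{"op": "servo_tool", "data": {"deltas": "0 0 0 1.5 0 0 0; 0 0 0 1.5 0 0 0; 0 0 0 0 0 0 0; 0 0 0 0 0 0 0"}}

```text
time_s: 9.6
position: [0.6655, 0.0056, 0.1944]
tool_rot: [[0.997, -0.077, 0.0], [-0.077, -0.997, -0.0], [0.0, 0.0, -1.0]]
ft_force: [0.4, -0.8, 2.0]
grip_width: -0.0
gripper_force: 1.1
```

{"op": "servo_tool", "data": {"deltas": "0 0 0 1 0 0 0; 0 0 0 1 0 0 0; 0 0 0 0 0 0 0; 0 0 0 0 0 0 0"}}

```text
time_s: 9.93
position: [0.6655, 0.0057, 0.1924]
tool_rot: [[0.997, -0.077, 0.0], [-0.077, -0.997, -0.0], [0.0, 0.0, -1.0]]
ft_force: [0.0, -1.2, 3.5]
grip_width: -0.0001
gripper_force: 1.4
```

{"op": "servo_tool", "data": {"deltas": "0 0 0 1 0 0 0; 0 0 0 1 0 0 0; 0 0 0 0 0 0 0; 0 0 0 0 0 0 0"}}

```text
time_s: 10.27
position: [0.6655, 0.0057, 0.1904]
tool_rot: [[0.997, -0.077, 0.0], [-0.077, -0.997, -0.0], [0.0, 0.0, -1.0]]
ft_force: [0.1, -0.8, 3.3]
grip_width: 0.0001
gripper_force: 1.7
```

{"op": "servo_tool", "data": {"deltas": "0 0 0 1 0 0 0; 0 0 0 0.5 0 0 0; 0 0 0 0 0 0 0; 0 0 0 0 0 0 0"}}

```text
time_s: 10.6
position: [0.6655, 0.0057, 0.1889]
tool_rot: [[0.997, -0.077, 0.0], [-0.077, -0.997, -0.0], [0.0, 0.0, -1.0]]
ft_force: [1.2, -1.4, 4.5]
grip_width: 0.0001
gripper_force: 1.9
```

Past 6 mm with only spring force, so the needle is in the well. I'll continue to the bottom.

{"op": "servo_tool", "data": {"deltas": "0 0 0 1 0 0 0; 0 0 0 1 0 0 0; 0 0 0 0 0 0 0; 0 0 0 0 0 0 0"}}

```text
time_s: 10.93
position: [0.6655, 0.0057, 0.1869]
tool_rot: [[0.997, -0.077, 0.0], [-0.077, -0.997, -0.0], [0.0, 0.0, -1.0]]
ft_force: [0.7, -1.1, 4.6]
grip_width: -0.0002
gripper_force: 2.2
```

{"op": "servo_tool", "data": {"deltas": "0 0 0 1 0 0 0; 0 0 0 1 0 0 0; 0 0 0 0.5 0 0 0; 0 0 0 0 0 0 0; 0 0 0 0 0 0 0; 0 0 0 0 0 0 0; 0 0 0 0 0 0 0; 0 0 0 0 0 0 0"}}

```text
time_s: 11.6
position: [0.6655, 0.0057, 0.1844]
tool_rot: [[0.997, -0.077, 0.0], [-0.077, -0.997, -0.0], [0.0, 0.0, -1.0]]
ft_force: [1.6, -1.7, 5.0]
grip_width: 0.0001
gripper_force: 2.5
```

{"op": "servo_tool", "data": {"deltas": "0 0 0 0.7 0 0 0; 0 0 0 0 0 0 0; 0 0 0 0.5 0 0 0; 0 0 0 0 0 0 0; 0 0 0 0 0 0 0; 0 0 0 0 0 0 0; 0 0 0 0 0 0 0; 0 0 0 0 0 0 0"}}

```text
time_s: 12.27
position: [0.6655, 0.0057, 0.184]
tool_rot: [[0.997, -0.077, 0.001], [-0.077, -0.997, -0.0], [0.001, 0.0, -1.0]]
ft_force: [-0.3, -1.8, 9.8]
grip_width: -0.0001
gripper_force: 4.6
```

Bottomed out at z 0.184 m (full 15 mm), with 9.8 N. I'll hold briefly and then release slowly.

{"op": "servo_tool", "data": {"deltas": "0 0 0 0 0 0 0; 0 0 0 0 0 0 0; 0 0 0 0 0 0 0; 0 0 0 -3 0 0 0; 0 0 0 -3 0 0 0; 0 0 0 -4 0 0 0; 0 0 0 -4 0 0 0; 0 0 0 -5 0 0 0"}}

```text
time_s: 12.93
position: [0.6649, 0.006, 0.2017]
tool_rot: [[0.997, -0.077, -0.002], [-0.077, -0.997, 0.001], [-0.002, -0.001, -1.0]]
ft_force: [-0.4, -0.0, -0.3]
grip_width: -0.0001
gripper_force: 0.0
```

{"op": "servo_tool", "data": {"deltas": "0 0 0 -20 0 0 0; 0 0 0 -35 0 0 0; 0 -30 0 0 0 0 0; 0 -35 0 0 0 0 0; 0 -35 0 0 0 0 0; 0 0 0 0 0 0 0; 0 0 0 0 0 0 0; 0 0 0 0 0 0 0"}}

```text
time_s: 13.6
position: [0.5661, 0.0135, 0.2573]
tool_rot: [[0.997, -0.077, 0.0], [-0.077, -0.997, 0.0], [0.0, -0.0, -1.0]]
ft_force: [0.7, -0.8, 0.1]
grip_width: 0.0004
gripper_force: 0.0
```

```bash
python3 d.py both6
```

```text
[0.5666 0.0133 0.257 ] [-0.6131 -0.444   0.5127] -0.00036868497166788215
spot t [307.7 278.8] 0.69 [ 0.3744 -0.0881  0.014 ]
spot t [277.7 181.4] 0.4 [0.6704 0.004  0.014 ]
spot t [279.4 181.8] 0.33 [ 0.6692 -0.0012  0.014 ]
spot s [331.2 200.4] 0.91 [ 0.3751 -0.087   0.014 ]
spot s [243.  219.9] 0.16 [0.6636 0.0101 0.014 ]
grip t [295.9 305.5] 0.67 [ 0.296  -0.0519  0.029 ]
grip s [351.1 209.3] 0.83 [ 0.3121 -0.0411  0.029 ]
grip s [275.9 211. ] 0.6 [ 0.5576 -0.0208  0.029 ]
cap_top t [277.5 169.7] 0.57 [0.6775 0.0069 0.199 ]
cap_top s [237.6 181.5] 0.68 [0.6658 0.0051 0.199 ]
```

View pics/both6.png

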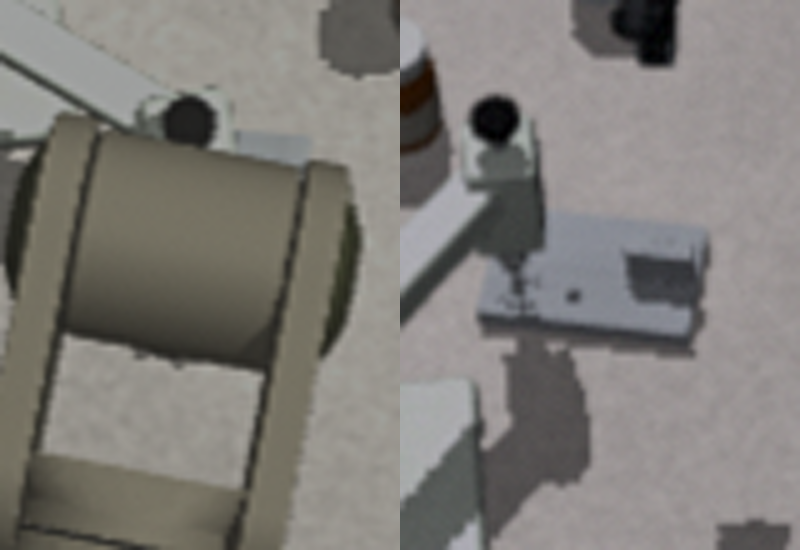

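The cap is back up, the carrier hasn't moved with its rim still under the needle, and the arm is clear.

```bash
python3 -c "
from rig import env
print(env.close_job())"
```

```text
the job is handed in; nothing more can be done
None
```

I slid the carrier until its square-rimmed well was under the needle, pressed the plunger to its stop (15 mm, 9.8 N) on the first try, held it and let it spring back up; the job is handed in, but no verdict came back.

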